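Reload the AAA dispenser box

ROBOT

A 6-joint arm with a two-finger parallel gripper is mounted at the origin on the work surface. World frame = base frame: x ahead of the robot, y to its left, z up, the work surface at z = 0. Lengths are in mm, angles in rad, forces in N, time in s.
With the tool pointing down it reaches from about 400 to 925 mm from the base axis. Payload 12.5 kg.
Tool frame: the origin (TCP) lies at the very end of the fingers, on their centre line; the grasp point (between the pads) lies 19 mm behind it; z points along the fingers, x is the direction in which the jaws open and shut, and the axes are right-handed (so a half turn about z gives the same grasp; the last joint's range is limited). The gripper opens to 95 mm and grips with 3 to 60 N. Pads are 20 mm wide; open, the fingers measure 119 mm over their backs; the gripper's body (75 mm by 180 mm) begins 59 mm behind the grasp point.
Start: joints at [1.214, 0.491, 1.559, -0, 1.092, -0.106], TCP at [155.094, 605.469, 214.661] pointing down, gripper open.
Joint ranges: [-3.1, 3.1], [-0.84, 2.19], [0.05, 2.79], [-1.13, 4.28], [0.06, 2.93], [-2.69, 2.69]. Speed limits (rad/s): [2.22, 2.22, 2.79, 3.14, 3.14, 3.14].

INTERFACE

Orientations are given as [roll, pitch, yaw] about the fixed x, y, z axes, in that order (R = Rz(yaw) Ry(pitch) Rx(roll)).
In Python, from cell import state, viewer, ticket, look_for, regions_of gives the robot as it stands.
- The arm moves only by the shell command python3 -m inch 'ROWS'. ROWS is JSON, a list of rows, each a list of 7 numbers: the turn, a rotation vector about the world's x, y, z in degrees, then the shift along the world's x, y, z in mm, then the opening, from -1 (shut) to 1 (fully open). In form: [[rx, ry, rz, tx, ty, tz, hand], ...]. A call has 1 to 10 rows; each row shifts and turns the commanded pose from where the row before left it; what a row does not reach is not made up. A row lasts 1/10 s, in which the tool goes at most 50 mm and 8.59 degrees, less where a joint would pass 70% of its speed; a pose out of reach is approached as far as the arm can. A call with a gripper value outside its range is refused whole. The fingers move at their own pace and stop on an object; the grip force is fixed at half the most. Time passes only in rows, so rows that do not move let the fingers close. It gives the time, the measured TCP pose, the force and the opening at its end, in the units of the state.
- state(): the state, without advancing time (a new reading comes with each control period).
- viewer.read_camera(name): name is "scene" or "side" or "wrist"; returns a dict with "color" (400x640x3 uint8, red, green, blue), "depth" (400x640 float32, mm along the optical axis (not along the pixel's ray), 0 where there is no reading), "fx", "fy", "cx", "cy" (pixels), "position" and "orientation" of the camera in the world. Camera axes: x right, y down, z forward; pixel columns grow to the right and rows downward; lengths in mm; the calibration is good to about 2 mm. A picture is of the moment at which its call begins.
- ticket.job_done(): hands the job in, once; it reports no verdict.
Trained networks look in the newest picture that a camera, given by its name, has taken for a name from the list of things; names that differ only in an ending like _2 or _b are one class to them, and where a whole thing is asked for, a point or a joint stands for the part that bears it (a point fixed in the world has none). Each returns a list of dicts, best first, with "score" (0 to 1); they miss things now and then, are a little off and sometimes report something else, mostly with a low value. They report only what shows in the picture. A call takes as long as a camera call. They do not tell look-alikes from the thing itself.
- look_for(name, camera): "box" ([left, top, right, bottom] as shares, 0 to 1, of the picture: columns of its width, rows of its height, round what is visible of it).
- regions_of(name, camera): "pixels" (400x640 bool, what is visible of it) and "box" ([left, top, right, bottom] as shares, 0 to 1, of the picture: columns of its width, rows of its height, round what is visible of it).
The state is a dict: "t": time; "joints": joint angles; "qvel": joint speeds; "tau": joint torques, N m; "eef_pos": TCP position; "tcp_rot": TCP orientation; "ft_force": force on the tool from outside, world axes, zero at the start; "moment": the same for the moment, N m; "opening": opening from 0.0 (shut) to 1.0 (fully open).
Only numpy, scipy, OpenCV 4.12 (cv2) and the standard library are available. Lean on these libraries where they do the work, as an engineer would, in place of code of your own. Each camera call takes 0.05 s, during which the arm holds its last target. There are 200 camera calls.

TASK

Load the refill strip of AAA cells from the tray into the channel of the wooden dispenser box, narrow nose against the spring follower, pressing the follower back so that the tail drops in behind the low end board and the strip lies flat on the channel floor. Push with feeling: do not ram the follower past its stop so that its seat gives (about 18 N). Then slide the lid fully shut over it, let go, and leave the jar, timer and bulb where they are.

Things in the scene. Friction and masses are not known exactly. Their poses are not given: they have to be found in the camera images.
- strip_center (a point): Centre of the loose refill strip: rigid bar 96 long x 14 wide x 24 high mm, 60 g, grey carrier with four black AAA cells seen in its sides. It stands on its 14 mm wide underside in the tray. x along its length to the square tail face (at +48 mm), y across its 14 mm width (grip here), z up. Seated in the channel, its upper 12 mm stand above the channel walls.
- strip_nose (a point): Middle of the strip's nose face, 48 mm from strip_center along the strip's -x; same axes. The last 8 mm at this end are only 9 mm wide, which tells nose from tail.
- dispenser: Low fixed wooden box, 285 x 90 mm. x along the channel from follower to end board, y across, z up. Origin on the table under the channel's centre line. Base board x = -210 to +75 mm, 10 mm thick: channel floor at z = 10. Aluminium side rails at y = +-42.5, 5 mm thick, top at z = 22. On the base a stiff wooden insert (channel walls, end board, follower) is set somewhere along x: see channel_end.
- channel_end (a point): Foot of the end board's inner face if the insert sat fully forward: dispenser x = 65, y = 0, z = 10 mm; axes as the dispenser. The real insert, with walls, end board and follower, sits 0 to 20 mm back from here, toward -x: not reported, to be felt or seen. Channel 17 mm wide; walls and end board 12 mm high; walls flared at 45 degrees in their upper 4 mm; end board square-edged, 10 mm thick.
- follower (a joint): Travel (m) of the sprung grey block: 0 at rest, face 84 mm from the end board's inner face; grows toward -x to a hard stop at 0.017. Block 15 mm wide, z = 10.5 to 31.5. Spring 4 N at rest + 0.2 N/mm, 7.4 N at the stop, damped. The 96 mm strip goes in nose down, tilted 10 to 20 degrees, ahead of the face, pushes it back over 12 mm, then drops level behind the end board (follower then at 0.012).
- seat (a joint): Travel (m) of the steel block behind the follower that carries its spring and its hard stop: 0 normally (about 61 mm behind the follower's rest face, 10 mm thick, on the insert). A strong buffer spring holds it at 0 up to about 14 N on the follower, then yields 1.5 N per mm; it gives, up to 0.006 toward -x, only if the follower is pushed hard on its stop.
- lid (a joint): Travel (m) of the sliding wooden lid: 0 shut, growing as it opens to the dispenser's -x, stop at 0.155. Starts wide open; about 1.5 N friction, stays where left. A hood 130 x 90 mm with side skirts; its front edge is at dispenser x = 75 mm minus the travel. Its plate lies at z = 37 to 43 mm, 3 mm above a fully seated strip; a strip standing proud blocks it.
- lid_handle (a point): Middle of the wooden bar handle on the lid: 12 mm thick (dispenser x), 50 mm long (dispenser y), z = 43 to 63 mm, this point at z = 53; axes as the dispenser. 25 mm behind the lid's front edge; at dispenser x = 50 mm when shut. Can be pinched or pushed from behind.
- tray: Fixed shallow white polypropylene tray, 180 x 150 mm, walls 14 mm high, floor and walls 3 mm thick; origin at the centre of its underside, x along the 180 mm side.
- jar: Bystander: green glass jar, steel cap, 68 mm across, 100 mm high, origin at its underside.
- timer: Bystander: white plastic kitchen timer shell, 50 x 75 x 60 mm, origin at its underside.
- bulb: Bystander: frosted bulb standing in a 60 mm square cardboard base, 115 mm high, origin at its underside.
Not all that is in view belongs to the job. Of the things like the part that bears strip_center, leave any that is orange or purple; of the rest the larger one is meant.

How it is judged (in metres and radians):
On the way, in this order (a step that is already met when the one before it is completed fails the run):
1. the strip lies home in the open channel, nose on the pushed-back follower (x of strip_center in the frame of dispenser between -0.008 and 0.021 m and y of strip_center in the frame of dispenser between -0.004 and 0.004 m and z of strip_center in the frame of dispenser between 0.018 and 0.025 m and x of strip_nose in the frame of dispenser below -0.02 m and angle between the x axis of strip_center and the x axis of dispenser, either way round below 0.07 rad and angle between the z axis of strip_center and the z axis of dispenser, either way round below 0.11 rad and value of joint follower above 0.008 m and value of joint lid above 0.08 m), for 0.2 s.
2. the lid is slid shut over the strip (x of strip_center in the frame of dispenser between -0.008 and 0.021 m and y of strip_center in the frame of dispenser between -0.004 and 0.004 m and z of strip_center in the frame of dispenser between 0.018 and 0.025 m and x of strip_nose in the frame of dispenser below -0.02 m and angle between the x axis of strip_center and the x axis of dispenser, either way round below 0.07 rad and angle between the z axis of strip_center and the z axis of dispenser, either way round below 0.11 rad and value of joint follower above 0.008 m and value of joint lid below 0.004 m), for 0.2 s.
At the end, for the whole second after the job is handed in: Strip flat in the channel, nose to the follower: centre within 4 mm of the centre line and 3 mm of its home height (22 mm above the table), in line within 4 degrees, upright within 6 degrees; follower held back over 8 mm; lid within 4 mm of fully shut (all of step 2); the robot touches nothing.
It fails at once if the follower is rammed so hard that its seat gives by more than 3 mm (over about 18 N) (value of joint seat above 0.003 m).
It fails at once if the jar is moved more than 30 mm (distance of jar from where it was at the start of the episode above 0.03 m).
It fails at once if the timer is moved more than 30 mm (distance of timer from where it was at the start of the episode above 0.03 m).
It fails at once if the bulb is moved more than 30 mm (distance of bulb from where it was at the start of the episode above 0.03 m).
It also fails if it takes over 48 s, if anything falls off the work surface, if the arm or the gripper's body presses on something with over 40 N, if the wrist force passes 120 N, or if a joint passes its speed limit or range.

## Working session

There is one attempt and no reset: what is moved stays moved. The work goes in short steps, Python scripts to look and compute and a shell command to move; the robot and the scene stay as the last step left them, time stands still between calls to the robot, and variables do not carry over. Pictures are saved under pics/ and viewed, on a budget of 10 in all, crops included, one or two more only if the job needs it, and the job is handed in when it is done.

```bash
ls; mkdir -p pics; cat > h.py <<'E'
import numpy as np, cv2
from cell import state, viewer, ticket, look_for, regions_of
from scipy.spatial.transform import Rotation as R
def rot(c):
    o=np.array(c["orientation"],float)
    return o if o.shape==(3,3) else R.from_euler('xyz',o).as_matrix() if o.size==3 else R.from_quat(o).as_matrix()
def cloud(c):
    v,u=np.mgrid[:400,:640]; z=c["depth"].astype(float)
    p=np.stack([(u-c["cx"])/c["fx"]*z,(v-c["cy"])/c["fy"]*z,z],-1)
    P=p@rot(c).T+np.array(c["position"]); P[z==0]=np.nan
    return P
def proj(c,p):
    q=(np.array(p)-c["position"])@rot(c)
    return c["fx"]*q[...,0]/q[...,2]+c["cx"], c["fy"]*q[...,1]/q[...,2]+c["cy"]
E
python3 - <<'E'
from h import *
ims=[]
print(state())
for n in ["scene","side"]:
    c=viewer.read_camera(n); P=cloud(c)
    print(n,c["position"],c["orientation"],c["fx"])
    np.savez(f"{n}0.npz",P=P,color=c["color"])
    cv2.imwrite(f"pics/{n}0.png",c["color"][...,::-1])
    for k in ["strip_center","dispenser","lid","lid_handle","follower","tray","jar","timer","bulb"]:
        for r in regions_of(k,n)[:4]:
            m=r["pixels"]; ys,xs=np.nonzero(m)
            print(k,round(r["score"],2),"px",xs.mean().round(),ys.mean().round(),m.sum(),np.nanmedian(P[m],0).round(),np.nanmin(P[m],0).round(),np.nanmax(P[m],0).round())
E
```

```text
pics
{'t': 0.0, 'joints': array([ 1.21439589e+00,  4.91573217e-01,  1.55947427e+00, -1.41391676e-05,
        1.09169609e+00, -1.05581088e-01]), 'qvel': array([-7.65826664e-04, -1.19771517e-03,  5.81898057e-04,  2.66052893e-05,
       -2.03860586e-03, -6.18194919e-04]), 'tau': array([-1.23677208e-03, -6.12625122e+01, -2.58193338e+01,  6.92244200e-02,
        4.82199644e-02, -1.86940943e-04]), 'eef_pos': array([155.00383066, 605.21034744, 214.04471787]), 'tcp_rot': array([-3.14148383e+00,  1.14583481e-03,  1.31998356e+00]), 'ft_force': array([-0.03596646,  0.45346496, -0.06560617]), 'moment': array([ 0.01426168,  0.05215961, -0.00397629]), 'opening': 0.9999253927006628}
scene [1312.84209925 -291.73775445 1277.41223108] [-2.57943443 -0.00942983  1.17584106] 515.2840103044547
strip_center 0.64 px 402.0 159.0 100 [521. 332.  12.] [496. 305.  -3.] [545. 360.  23.]
strip_center 0.59 px 370.0 184.0 145 [577. 193.  25.] [514. 166.  -1.] [616. 234.  37.]
strip_center 0.57 px 363.0 185.0 2472 [560. 180.   4.] [465. 102.  -5.] [654. 261.  24.]
strip_center 0.48 px 397.0 228.0 199 [737. 199.  20.
[... 1346 characters left out ...]
776. 417. 103.]
dispenser 0.15 px 411.0 207.0 1304 [416. -94.  43.] [ 344. -240.    0.] [488. -53.  65.]
lid 0.96 px 410.0 207.0 1307 [417. -94.  43.] [ 346. -264.   -1.] [488. -53.  65.]
lid_handle 0.93 px 411.0 207.0 1308 [416. -94.  43.] [ 340. -253.   -1.] [490. -53.  65.]
follower 0.65 px 411.0 207.0 1276 [416. -95.  43.] [ 342. -169.   23.] [488. -53.  65.]
tray 0.92 px 324.0 278.0 4445 [553. 187.   4.] [465.  84.  -2.] [659. 262.  29.]
jar 0.56 px 220.0 317.0 2653 [664. 401.  73.] [642. 254.  -1.] [775. 417. 103.]
timer 0.63 px 354.0 160.0 531 [ 614. -322.   42.] [ 582. -531.   -3.] [ 675. -310.   63.]
bulb 0.69 px 259.0 210.0 1268 [754.  62.  32.] [ 725. -166.   -2.] [881.  83. 116.]
```

View pics/scene0.png

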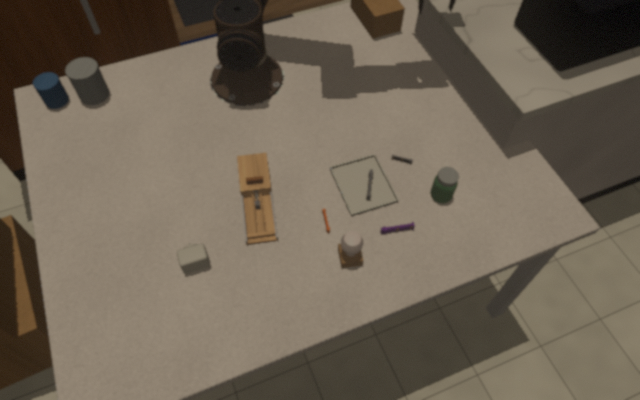

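```bash
python3 - <<'E'
from h import *
im=cv2.imread("pics/side0.png")
a=cv2.resize(im[230:330,200:400],(800,400),interpolation=cv2.INTER_CUBIC)
b=cv2.resize(im[155:235,300:460],(400,200),interpolation=cv2.INTER_CUBIC)
s=cv2.imread("pics/scene0.png")
d=cv2.resize(s[150:230,190:350],(400,200),interpolation=cv2.INTER_CUBIC)
cv2.imwrite("pics/crop0.png",np.vstack([a,np.hstack([b,d])]))
E
```

```text
(no output)
```

View pics/crop0.png

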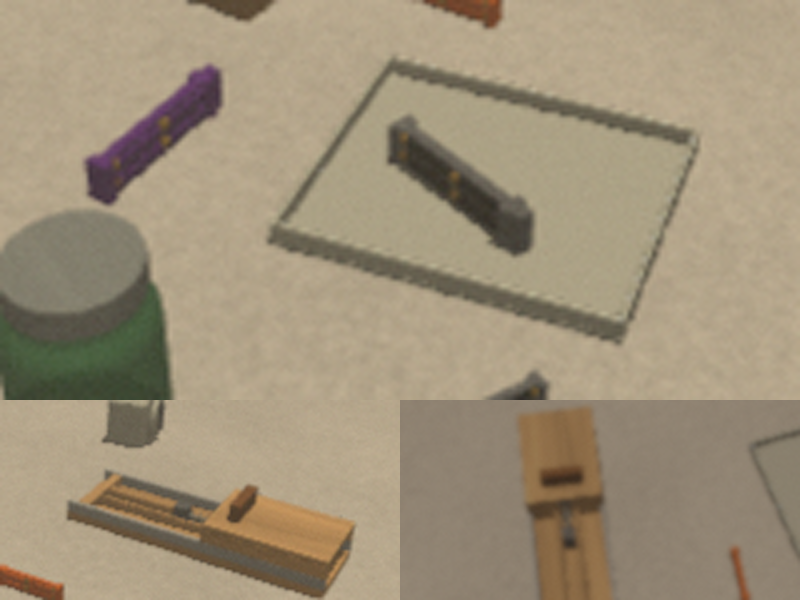

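Candidates (scene px): grey strip in the tray (370,184), smaller grey one outside (402,159), purple (397,228) and orange (326,220). I choose the grey strip in the tray; its nose end still needs a close look. The dispenser is at (257,199), with the lid open toward the robot.

```bash
python3 - <<'E'
from h import *
for n in ["scene","side"]:
    P=np.load(n+"0.npz")["P"]
    m=(P[...,2]>14)&(P[...,2]<35)&(abs(P[...,0]-570)<60)&(abs(P[...,1]-195)<50)
    q=P[m]; (cx,cy),wh,a=cv2.minAreaRect(q[:,:2].astype(np.float32)); print(n,"strip",m.sum(),cx,cy,wh,a,q[:,2].max(),q[:,2].mean())
    # lid plate
    m=(P[...,2]>39)&(P[...,2]<48)&(abs(P[...,0]-415)<90)&(abs(P[...,1]+115)<70)
    q=P[m]; (cx,cy),wh,a=cv2.minAreaRect(q[:,:2].astype(np.float32)); print(n,"lid",m.sum(),cx,cy,wh,a,np.median(q[:,2]))
    m=(P[...,2]>52)&(P[...,2]<70)&(abs(P[...,0]-450)<90)&(abs(P[...,1]+115)<70)
    q=P[m]; print(n,"handle",cv2.minAreaRect(q[:,:2].astype(np.float32)),q[:,2].max())
    m=(P[...,2]>5)&(P[...,2]<70)&(P[...,0]>320)&(P[...,0]<680)&(abs(P[...,1]+115)<110)
    q=P[m]; print(n,"disp",cv2.minAreaRect(q[:,:2].astype(np.float32)))
E
```

```text
scene strip 113 572.5621948242188 196.461669921875 (13.983185768127441, 96.00263214111328) 59.1041259765625 33.87527288948354 25.699619939609928
scene lid 903 416.5675354003906 -111.61070251464844 (89.95689392089844, 135.3321533203125) 76.28640747070312 43.536267963857654
scene handle ((449.48956298828125, -119.11713409423828), (49.49773406982422, 27.3216609954834), 75.04327392578125) 67.9018048044129
scene disp ((499.4927062988281, -115.92015075683594), (218.14173889160156, 359.6027526855469), 89.76624298095703)
side strip 318 571.736572265625 194.0126953125 (16.806867599487305, 97.39463806152344) 59.141700744628906 29.783010544999 23.60612502266341
side lid 922 415.90966796875 -111.96125793457031 (95.56938934326172, 130.52139282226562) 76.63119506835938 43.0991604233339
side handle ((454.0788269042969, -121.25749206542969), (51.1098518371582, 11.242961883544922), 74.55406188964844) 64.77194892152744
side disp ((490.9612121582031, -130.9603729248047), (96.34059143066406, 286.8161315917969), 76.22187805175781)
```

```bash
python3 -m inch '[[0,0,-1.7,41,-41,0,1],[0,0,-1.7,41,-41,0,1],[0,0,-1.7,41,-41,0,1],[0,0,-1.7,41,-41,0,1],[0,0,-1.7,41,-41,0,1],[0,0,-1.7,41,-41,0,1],[0,0,-1.7,41,-41,0,1],[0,0,-1.7,41,-41,0,1],[0,0,-1.7,41,-41,0,1],[0,0,-1.2,41,-41,0,1]]'
python3 - <<'E'
from h import *
c=viewer.read_camera("wrist"); print(c["position"],c["orientation"],state()["eef_pos"],state()["tcp_rot"])
cv2.imwrite("pics/w1.png",c["color"][...,::-1]); np.savez("w1.npz",P=cloud(c))
print(proj(c,[[572,195,27]]))
for r in regions_of("strip_center","wrist")[:3]: print(r["score"],r["box"])
E
```

```text
t: 2.0
eef_pos: [509.9, 250.2, 214.9]
tcp_rot: [3.141, -0.0, 1.031]
ft_force: [0.6, 1.2, -0.8]
opening: 1.0
[442.71689594 289.2606363  385.82574598] [ 2.86310025e+00 -2.05866546e-04  1.02940844e+00] [514.52576715 245.90434512 214.68805618] [ 3.13906975e+00 -4.97772881e-04  1.02673089e+00]
(array([306.43784779]), array([243.80433338]))
0.86 [0.4675, 0.4998, 0.4948, 0.7128]
0.74 [0.5367, 0.799, 0.655, 0.8767]
0.72 [0.5561, 0.3262, 0.6556, 0.3767]
```

View pics/w1.png

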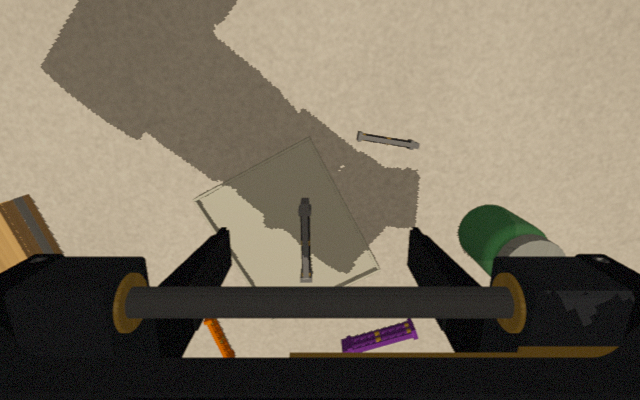

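The wrist view shows the chosen strip upright at (305,200) to (305,283), with the small grey strip at (388,140), and purple and orange below. I'll enlarge it to tell nose from tail.

```bash
python3 - <<'E'
from h import *
im=cv2.imread("pics/w1.png")
cv2.imwrite("pics/w1c.png",cv2.convertScaleAbs(cv2.resize(im[190:290,265:345],(480,600),interpolation=cv2.INTER_CUBIC),alpha=1.5))
P=np.load("w1.npz")["P"]
m=(P[...,2]>19)&(P[...,2]<33)&(abs(P[...,0]-570)<60)&(abs(P[...,1]-195)<50)
q=P[m]; print(cv2.minAreaRect(q[:,:2].astype(np.float32)),np.median(q[:,2]))
for v in range(194,288,3):
    u=np.nonzero(m[v])[0]
    if len(u): print(v,u.min(),u.max(),P[v,int(u.mean())].round(1))
E
```

```text
((571.6566772460938, 194.10964965820312), (14.023148536682129, 96.98870849609375), 59.00050735473633) 27.57169486632006
203 301 308 [529.9 217.7  25.5]
206 301 308 [532.3 216.3  27.6]
209 299 311 [535.9 215.4  27.4]
212 299 311 [539.  213.4  26.7]
215 299 310 [541.  211.   28.2]
218 301 309 [544.5 210.1  28.2]
221 301 309 [547.2 208.5  29.3]
224 301 309 [550.5 206.4  28.2]
227 301 309 [553.5 204.6  28.4]
230 301 309 [556.7 202.5  27.7]
233 301 309 [559.5 200.9  28.6]
236 301 309 [562.9 198.7  27.6]
239 301 309 [565.8 197.   28.1]
242 301 310 [569.  195.   27.8]
245 302 310 [572.7 194.   27.8]
248 302 310 [576.2 191.8  26.7]
251 302 310 [578.5 190.5  29.1]
254 302 310 [582.1 188.2  27.9]
257 302 310 [585.2 186.3  28. ]
260 302 310 [588.1 184.6  28.9]
263 302 310 [591.9 182.2  27.6]
266 302 310 [594.9 180.4  28. ]
269 302 310 [597.9 178.5  28.6]
272 302 310 [601.4 176.3  28. ]
275 301 312 [604.8 174.3  27.8]
278 300 312 [608.4 172.   27.2]
281 301 312 [611.5 170.1  27.7]
```

View pics/w1c.png

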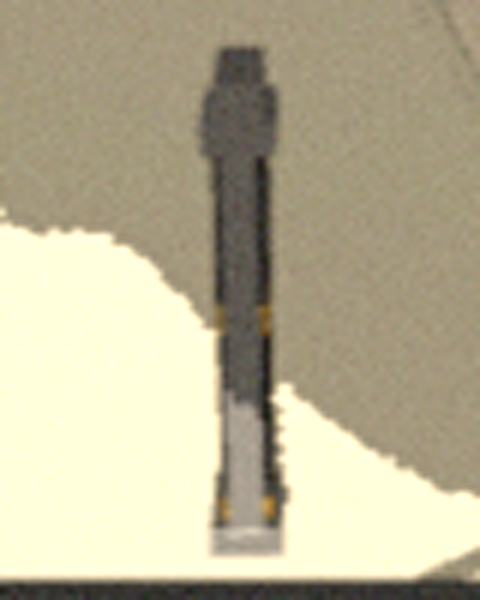

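The narrow nose is at the top of the crop, world ≈(530,218), and the tail is at ≈(613,169). The centre is (571.6,194.1) with the strip x axis at −31°, and its length 97, width 14 and top z 27.5 all fit. I'm moving in to grasp.

```bash
python3 -m inch '[[0,0,0.2,29,-26,-20,0],[0,0,0,28,-26,-20,-0.2],[0,0,0,0,0,-40,-0.2],[0,0,0,0,0,-40,-0.2],[0,0,0,0,0,-37,-0.2],[0,0,0,0,0,-20,-0.2],[0,0,0,0,0,0,-0.2],[0,0,0,0,0,0,-0.2]]'
```

```text
t: 2.9
eef_pos: [565.7, 200.4, 38.2]
tcp_rot: [3.142, -0.0, 1.036]
ft_force: [-0.4, 0.1, 0.5]
opening: 0.416
```

```bash
python3 -m inch '[[0,0,0,6,-6,-5,-0.2],[0,0,0,0,0,-8,-0.2],[0,0,0,0,0,-7,-0.2],[0,0,0,0,0,0,-0.2],[0,0,0,0,0,0,-0.2]]'
```

```text
t: 3.4
eef_pos: [571.5, 193.9, 17.5]
tcp_rot: [-3.141, 0.0, 1.035]
ft_force: [0.1, -0.1, -1.1]
opening: 0.398
```

```bash
python3 -m inch '[[0,0,0,0,0,0,-1],[0,0,0,0,0,0,-1],[0,0,0,0,0,0,-1],[0,0,0,0,0,0,-1],[0,0,0,0,0,0,-1],[0,0,0,0,0,20,-1],[0,0,0,0,0,40,-1],[0,0,0,0,0,40,-1],[0,0,0,0,0,40,-1],[0,0,0,0,0,0,-1]]'
```

```text
t: 4.4
eef_pos: [573.6, 194.4, 162.8]
tcp_rot: [3.136, -0.006, 1.036]
ft_force: [0.1, -0.2, -0.9]
opening: 0.146
```

```bash
python3 -m inch '[[0,0,1.7,6,-40,0,-1],[0,0,2,6,-40,0,-1],[0,0,2,6,-40,0,-1],[0,0,2,6,-40,0,-1],[0,0,2,6,-40,0,-1],[0,0,2,6,-40,0,-1],[0,0,2,6,-40,0,-1],[0,0,2,6,-40,0,-1],[0,0,1.5,4,-37,0,-1],[0,0,0,0,0,0,-1]]'
python3 - <<'E'
from h import *
c=viewer.read_camera("wrist"); s=state(); print(s["eef_pos"],s["tcp_rot"],s["t"])
cv2.imwrite("pics/w2.png",c["color"][...,::-1]); np.savez("w2.npz",P=cloud(c),color=c["color"],**{k:c[k] for k in["position","orientation","fx","fy","cx","cy"]})
E
```

```text
t: 5.4
eef_pos: [623.5, -167.2, 156.5]
tcp_rot: [-3.141, 0.0, 1.333]
ft_force: [0.3, 0.8, -1.2]
opening: 0.142
[ 623.21657728 -165.02419851  156.47129114] [-3.14040085e+00 -1.80076220e-04  1.33268691e+00] 5.45
```

View pics/w2.png

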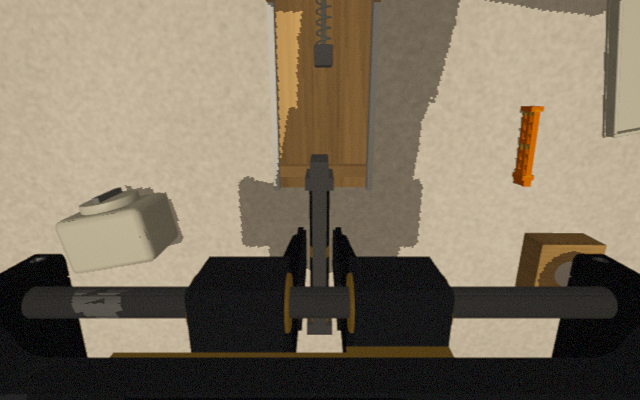

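The view shows the follower's grey block at (323,55), the dispenser front end at row 187 with the end board at rows ~164–180, and the held strip's nose at (319,157). Depth should give me the insert position.

```bash
python3 - <<'E'
from h import *
d=np.load("w2.npz"); P=d["P"]
a=np.radians(-13.7); o=np.array([557,-146.5,0])
X=P-o; D=np.stack([X[...,0]*np.cos(a)+X[...,1]*np.sin(a),-X[...,0]*np.sin(a)+X[...,1]*np.cos(a),X[...,2]],-1)
# rails / edges: outer mask z>14
m=(D[...,2]>15)&(D[...,2]<30)&(abs(D[...,1])<70)&(D[...,0]>-60)&(D[...,0]<100)
for v in range(70,190,15):
    u=np.nonzero(m[v,:400])[0]; u=u[(u>255)&(u<390)]
    if len(u): print(v,u.min(),u.max(),D[v,u.min()].round(1),D[v,u.max()].round(1))
print("rows at y columns")
for u in [300,323,345]:
    print(u,[(v,*D[v,u].round(0)) for v in range(20,192,6)])
print("cross",[tuple(D[100,u].round(0)) for u in range(268,380,4)])
m=(D[...,2]>26)&(D[...,2]<36)&(abs(D[...,1])<14)&(D[...,0]<0)&(D[...,0]>-60)
q=D[m]; print("follower",q.min(0),q.max(0),np.median(q,0),m.sum())
im=cv2.imread("pics/w2.png")[0:195,250:400]
cv2.imwrite("pics/w2c.png",cv2.convertScaleAbs(cv2.resize(im,(450,585),interpolation=cv2.INTER_CUBIC),alpha=2.2))
E
```

```text
70 270 377 [-30.2 -46.1  23.9] [-30.2  42.8  23.3]
85 270 376 [-18.3 -46.6  23.9] [-18.4  42.7  22.3]
100 271 376 [ -6.2 -46.4  23. ] [-6.2 43.2 22.8]
115 272 375 [  6.3 -46.   23.1] [ 6.3 42.8 23.2]
130 272 374 [ 19.  -46.3  23.9] [19.1 42.5 23. ]
145 273 374 [ 32.  -45.9  24.1] [32.2 43.2 22.5]
160 273 373 [ 45.5 -46.6  23. ] [45.6 42.9 22.3]
175 274 372 [ 59.1 -46.1  23.3] [58.9 42.2 24.4]
rows at y columns
300 [(20, np.float64(-71.0), np.float64(-21.0), np.float64(11.0)), (26, np.float64(-66.0), np.float64(-21.0), np.float64(9.0)), (32, np.float64(-61.0), np.float64(-21.0), np.float64(11.0)), (38, np.float64(-57.0), np.float64(-22.0), np.float64(10.0)), (44, np.float64(-52.0), np.float64(-22.0), np.float64(12.0)), (50, np.float64(-47.0), np.float64(-22.0), np.float64(11.0)), (56, np.float64(-42.0), np.float64(-22.0), np.float64(11.0)), (62, np.float64(-38.0), np.float64(-22.0), np.float64(11.0)), (68, np.float64(-33.0), np.float64(-22.0), np.float64(11.0)), (74, np.float64(-28.0), np.float64(-22.0), np.float64(11.0)), (80, np.float64(-23.0), np.float64(-22.0), np.float64(10.0)), 
[... 5675 characters left out ...]
0)), (np.float64(-6.0), np.float64(13.0), np.float64(10.0)), (np.float64(-6.0), np.float64(17.0), np.float64(11.0)), (np.float64(-6.0), np.float64(20.0), np.float64(11.0)), (np.float64(-6.0), np.float64(24.0), np.float64(11.0)), (np.float64(-6.0), np.float64(27.0), np.float64(11.0)), (np.float64(-6.0), np.float64(31.0), np.float64(11.0)), (np.float64(-6.0), np.float64(34.0), np.float64(11.0)), (np.float64(-6.0), np.float64(38.0), np.float64(10.0)), (np.float64(-6.0), np.float64(40.0), np.float64(23.0)), (np.float64(-6.0), np.float64(43.0), np.float64(23.0))]
follower [-59.98075988  -8.67547166  26.04191491] [-33.26443533   5.07757595  34.59690343] [-41.65602636  -2.22429762  32.33338701] 420
```

View pics/w2c.png

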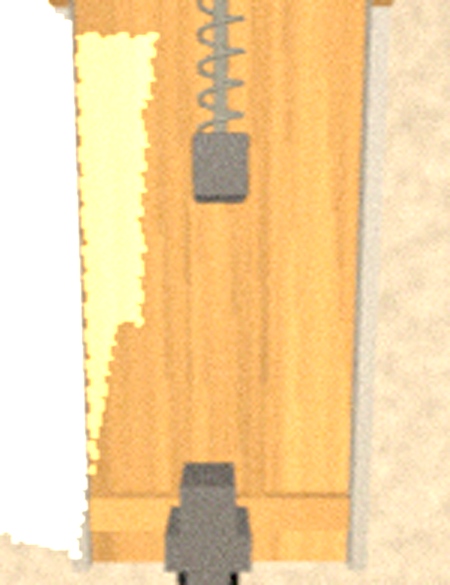

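```bash
cat >> h.py <<'E'
A0=np.radians(-13.7); O0=np.array([557,-146.5,0.])
Rd=np.array([[np.cos(A0),-np.sin(A0),0],[np.sin(A0),np.cos(A0),0],[0,0,1]])
def disp(P): return (np.asarray(P)-O0)@Rd
E
python3 - <<'E'
from h import *
D=disp(np.load("w2.npz")["P"])
print("tcp",disp(state()["eef_pos"]))
m=(D[...,2]>150)&(D[...,2]<175)&(abs(D[...,1])<14)&(D[...,0]<45)&(D[...,0]>15)
for v in range(154,200,4):
    u=np.nonzero(m[v])[0]
    if len(u): print(v,u.min(),u.max(),D[v,u.min()].round(1),D[v,u.max()].round(1))
for v in range(160,186): print(v,D[v,280:300].mean(0).round(1),D[v,345:362].mean(0).round(1))
m=(D[...,2]>26)&(D[...,2]<36)&(abs(D[...,1])<14)&(D[...,0]<0)&(D[...,0]>-50)
for v in range(46,70,3):
    u=np.nonzero(m[v])[0]
    if len(u): print(v,D[v,u.min()].round(1),D[v,u.max()].round(1))
E
```

```text
tcp [ 68.71989422  -2.31455736 156.47129114]
158 311 328 [ 20.8  -9.3 157.2] [ 21.   -0.8 155.7]
162 310 328 [ 21.1  -9.6 166.6] [ 21.1  -1.1 166.5]
166 310 328 [ 23.1  -9.6 166. ] [ 23.2  -1.  165.3]
170 310 328 [ 25.2  -9.7 165.2] [ 25.  -1. 166.]
174 306 333 [ 28.8 -11.9 157.7] [ 28.9   1.7 157. ]
178 305 333 [ 28.9 -12.1 166.2] [ 29.    1.4 165.8]
182 305 333 [ 30.6 -12.  167.5] [ 30.9   1.4 166. ]
186 305 333 [ 32.7 -12.1 166.8] [ 32.8   1.4 166.6]
190 305 333 [ 34.9 -12.1 166. ] [ 34.9   1.5 166. ]
194 310 329 [ 38.   -9.8 162. ] [ 37.8  -0.4 163. ]
198 310 329 [ 40.1  -9.8 162.2] [ 40.3  -0.3 161.5]
160 [ 47.6 -32.9  11.1] [47.6 26.1 11.3]
161 [ 48.6 -32.9  10.8] [48.6 26.1 10.8]
162 [ 49.5 -33.   10.8] [49.5 26.2 10.8]
163 [ 50.4 -32.9  11. ] [50.5 26.2 10.8]
164 [ 50.7 -32.6  14.8] [50.6 25.8 15.2]
165 [ 50.7 -32.3  19.1] [50.6 25.3 20. ]
166 [ 50.9 -32.   23. ] [50.9 25.  23.3]
167 [ 51.8 -32.   23. ] [51.9 25.1 22.7]
168 [ 52.7 -32.   23.1] [52.8 25.1 22.9]
169 [ 53.7 -32.   22.9] [53.7 25.2 22.7]
170 [ 54.6 -32.1  22.7] [54.6 25.2 22.8]
171 [ 55.5 -32.1  22.8] [55.5 25.2 
[... 174 characters left out ...]
[ 60.2 -32.2  22.6] [60.1 25.3 22.9]
177 [ 63.8 -33.3  10.9] [63.8 26.5 11. ]
178 [ 64.8 -33.3  10.9] [64.8 26.6 10.7]
179 [ 65.7 -33.3  10.9] [65.7 26.6 11. ]
180 [ 66.6 -33.3  11.4] [66.8 26.6 10.6]
181 [ 67.6 -33.3  11.1] [67.6 26.6 11.1]
182 [ 68.6 -33.4  11.2] [68.6 26.6 11.1]
183 [ 69.6 -33.4  11.1] [69.6 26.7 11. ]
184 [ 70.5 -33.4  11.1] [70.7 26.7 10.7]
185 [nan nan nan] [71.6 26.7 10.9]
46 [-47.7  -8.6  31.1] [-47.5   4.9  32.4]
49 [-45.3  -8.6  32.1] [-45.3   4.9  32.7]
52 [-43.   -8.6  32.8] [-43.    4.9  33.1]
55 [-40.9  -8.6  31.8] [-40.9   5.   31.9]
58 [-38.7  -8.6  31.2] [-38.6   5.   32.6]
61 [-36.3  -8.6  33.1] [-36.4   5.   32.6]
64 [-34.2  -8.7  31.4] [-34.1   5.   32.6]
```

Everything agrees: end-board inner face at x≈51.6 in my dispenser frame, follower face ≈−32.4, centre line y≈−0.6. The insert sits about 13 mm back. Next I'll tilt the strip 15° nose-down and go above the channel.

```bash
python3 -m inch '[[-1.78,-7.29,0,-15,4,-20,-1],[-1.78,-7.29,0,-16,4,-30,-1],[0,0,0,-16,4,-20,-1],[0,0,0,0,0,0,-1],[0,0,0,0,0,0,-1],[0,0,0,0,0,0,-1]]'; python3 -c "
from h import *
s=state();print(disp(s['eef_pos']),s['eef_pos'],s['ft_force'],np.degrees((R.from_euler('xyz',s['tcp_rot'])).as_matrix().T@Rd))"
```

```text
t: 6.05
eef_pos: [583.7, -152.0, 95.4]
tcp_rot: [2.917, -0.001, 1.338]
ft_force: [0.1, 0.1, -0.3]
opening: 0.139
[27.26378719  0.97586367 95.43675199] [ 583.7192302  -152.00900532   95.43675199] [ 0.06268152  0.12310421 -0.32092699] [[ -0.34439759  57.29469424   0.07584694]
 [ 55.85053857   0.31879372  12.78366388]
 [ 12.78299973   0.15077472 -55.85139689]]
```

```bash
python3 -m inch '[[-0.47,-1.94,0,-7.2,0.1,-15,-1],[0,0,0,0,0,-15,-1],[0,0,0,0,0,-10,-1],[0,0,0,0,0,-7,-1],[0,0,0,0,0,0,-1],[0,0,0,0,0,0,-1]]'; cat > st.py <<'E'
from h import *
s=state();M=Rd.T@R.from_euler('xyz',s['tcp_rot']).as_matrix()
print("disp",disp(s['eef_pos']).round(2),"F_disp",(s['ft_force']@Rd).round(2),"tilt",np.degrees(np.arctan2(-M[0,2],-M[2,2])).round(2),"yaw",np.degrees(np.arctan2(M[1,0],M[0,0])).round(2),"mom",(s['moment']@Rd).round(2),s['t'],s['opening'].round(3))
E
python3 st.py; python3 - <<'E'
from h import *
c=viewer.read_camera("side"); cv2.imwrite("pics/s3.png",cv2.convertScaleAbs(cv2.resize(c["color"][140:240,290:450,::-1],(800,500),interpolation=cv2.INTER_CUBIC),alpha=1.5))
E
```

```text
t: 6.65
eef_pos: [575.5, -152.0, 47.7]
tcp_rot: [2.883, -0.001, 1.337]
ft_force: [-0.1, 0.4, 0.1]
opening: 0.143Traceback (most recent call last):
  File "st.py", line 3, in <module>
    print("disp",disp(s['eef_pos']).round(2),"F_disp",(s['ft_force']@Rd).round(2),"tilt",np.degrees(np.arctan2(-M[0,2],-M[2,2])).round(2),"yaw",np.degrees(np.arctan2(M[1,0],M[0,0])).round(2),"mom",(s['moment']@Rd).round(2),s['t'],s['opening'].round(3))
                                                                                                                                                                                                                                      ^^^^^^^^^^^^^^^^^^
AttributeError: 'float' object has no attribute 'round'
```

View pics/s3.png

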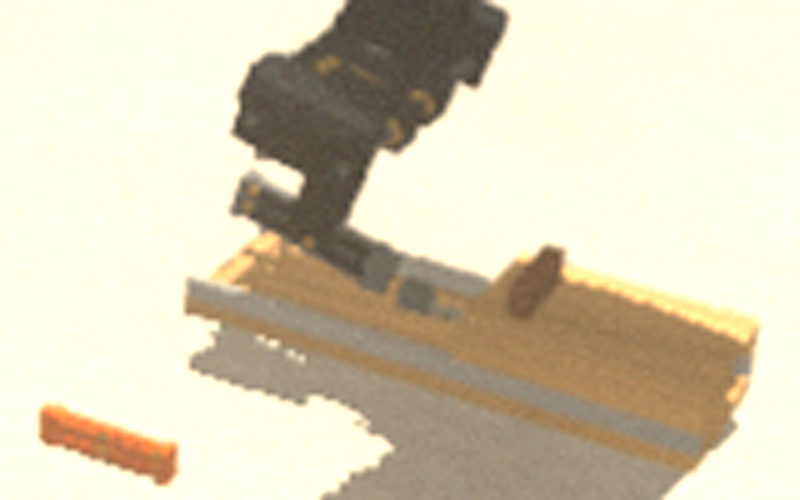

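The side view shows the strip tilted nose-down with its nose at (380,270), just ahead of the grey follower at (418,293), and the tail raised above the end board. Lowering.

```bash
sed -i "s/s\['opening'\].round(3)/s['opening']/" st.py; python3 -m inch '[[0,0,0,0,0,-4,-1],[0,0,0,0,0,-4,-1],[0,0,0,0,0,0,-1],[0,0,0,0,0,0,-1]]'; python3 st.py
```

```text
t: 7.1
eef_pos: [575.0, -151.9, 39.3]
tcp_rot: [2.884, -0.001, 1.337]
ft_force: [0.0, 0.2, -0.3]
opening: 0.146
disp [18.75 -0.95 39.35] F_disp [-0.03  0.18 -0.33] tilt -14.76 yaw 90.32 mom [0.03 0.18 0.  ] 7.1 0.1462447124759689
```

```bash
python3 -m inch '[[0,0,0,0,0,-2,-1],[0,0,0,-1.9,0.5,0,-1],[0,0,0,-1.9,0.5,0,-1],[0,0,0,-1.9,0.5,0,-1],[0,0,0,0,0,0,-1],[0,0,0,0,0,0,-1]]'; python3 st.py
```

```text
t: 7.7
eef_pos: [569.8, -150.6, 37.8]
tcp_rot: [2.882, -0.001, 1.337]
ft_force: [4.1, -0.5, -0.6]
opening: 0.146
disp [13.44 -0.96 37.75] F_disp [ 4.11  0.46 -0.59] tilt -14.85 yaw 90.32 mom [-0.07 -0.67 -0.04] 7.7 0.1458115526695485
```

```bash
python3 -m inch '[[0,0,0,-1.9,0.5,0,-1],[0,0,0,-1.9,0.5,0,-1],[0,0,0,-1.9,0.5,0,-1],[0,0,0,-1.9,0.5,0,-1],[0,0,0,-1.9,0.4,0,-1],[0,0,0,0,0,0,-1],[0,0,0,0,0,0,-1]]'; python3 st.py
```

```text
t: 8.4
eef_pos: [560.6, -148.4, 37.9]
tcp_rot: [2.882, -0.001, 1.337]
ft_force: [6.4, -2.3, -0.7]
opening: 0.143
disp [ 3.97 -0.96 37.86] F_disp [ 6.71 -0.7  -0.71] tilt -14.9 yaw 90.31 mom [-0.03 -1.   -0.  ] 8.4 0.14261298428368252
```

```bash
python3 -m inch '[[0,0,0,-1.6,0.4,0,-1],[0,0,0,-1.5,0.4,0,-1],[0,0,0,0,0,0,-1],[0,0,0,0,0,0,-1]]'; python3 st.py; python3 - <<'E'
from h import *
c=viewer.read_camera("side"); cv2.imwrite("pics/s4.png",cv2.convertScaleAbs(cv2.resize(c["color"][165:235,300:412,::-1],(800,500),interpolation=cv2.INTER_CUBIC),alpha=1.5))
E
```

```text
t: 8.8
eef_pos: [557.7, -147.7, 37.9]
tcp_rot: [2.881, -0.001, 1.337]
ft_force: [5.8, -1.4, -2.2]
opening: 0.145
disp [ 0.95 -0.96 37.91] F_disp [ 6.02  0.   -2.22] tilt -14.92 yaw 90.31 mom [-0.05 -1.11 -0.04] 8.8 0.14462134537519272
```

View pics/s4.png

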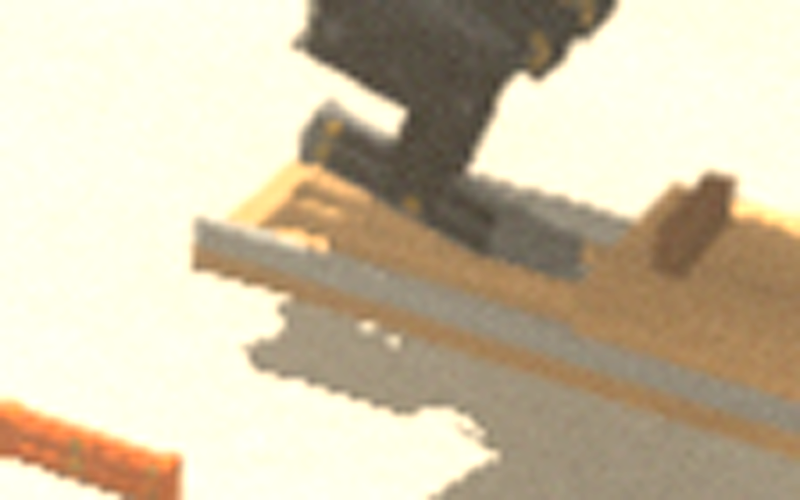

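The side view shows the follower pushed back by the nose at (560,240) and the raised tail at (325,130) about at the end board. Levelling in steps.

```bash
python3 -m inch '[[0.71,2.91,0,0,0,-2.3,-1],[0.71,2.91,0,0,0,-2.3,-1],[0.71,2.91,0,0,0,-2.4,-1],[0,0,0,0,0,0,-1],[0,0,0,0,0,0,-1]]'; python3 st.py
```

```text
t: 9.35
eef_pos: [558.0, -147.7, 30.7]
tcp_rot: [3.038, -0.002, 1.337]
ft_force: [5.6, -2.2, -0.6]
opening: 0.142
disp [ 1.26 -0.92 30.71] F_disp [ 5.97 -0.8  -0.62] tilt -5.94 yaw 90.31 mom [-0.15 -1.25  0.04] 9.35 0.14160104655459527
```

```bash
python3 -m inch '[[0.71,2.91,0,0,0,-2.4,-1],[0.71,2.91,0,0.6,-0.1,-2.5,-1],[0,0,0,0,0,0,-1],[0,0,0,0,0,0,-1]]'; python3 st.py
```

```text
t: 9.75
eef_pos: [558.6, -147.8, 25.8]
tcp_rot: [-3.141, -0.002, 1.337]
ft_force: [5.4, -2.1, -0.8]
opening: 0.143
disp [ 1.88 -0.9  25.76] F_disp [ 5.71 -0.75 -0.79] tilt 0.04 yaw 90.3 mom [-0.21 -1.28  0.04] 9.75 0.14273532054295612
```

```bash
python3 -m inch '[[0,0,0,0,0,-1,-1],[0,0,0,0,0,0,-1]]'; python3 st.py;  python3 -m inch '[[0,0,0,0,0,0,-0.4],[0,0,0,0,0,0,-0.4],[0,0,0,0,0,0,-0.4],[0,0,0,0,0,0,-0.4],[0,0,0,0,0,15,-0.4],[0,0,0,0,0,40,-0.4],[0,0,0,0,0,40,-0.4],[0,0,0,0,0,30,-0.4],[0,0,0,0,0,0,-0.4],[0,0,0,0,0,0,-0.4]]'
python3 - <<'E'
from h import *
c=viewer.read_camera("wrist"); s=state(); print(s["t"],disp(s["eef_pos"]))
D=disp(cloud(c)); cv2.imwrite("pics/w5.png",cv2.convertScaleAbs(cv2.resize(c["color"][100:350,200:440,::-1],(576,600)),alpha=1.6))
m=(D[...,2]>26)&(D[...,2]<45)&(abs(D[...,1])<12)&(D[...,0]>-78)&(D[...,0]<90)
for v in range(60,330,6):
    u=np.nonzero(m[v])[0]
    if len(u): print(v,u.min(),u.max(),D[v,u.min()].round(1),D[v,u.max()].round(1))
E
```

```text
t: 9.95
eef_pos: [558.5, -147.8, 25.0]
tcp_rot: [-3.141, -0.002, 1.337]
ft_force: [5.7, -2.4, 2.1]
opening: 0.146
disp [ 1.79 -0.87 25.01] F_disp [ 6.09 -1.    2.08] tilt 0.02 yaw 90.29 mom [-0.06 -1.22  0.  ] 9.95 0.14605262875843555
t: 10.95
eef_pos: [557.2, -147.2, 149.7]
tcp_rot: [-3.139, -0.003, 1.337]
ft_force: [-0.1, 0.3, 0.1]
opening: 0.302
11.0 [-2.45013403e-02 -6.02381514e-01  1.48851808e+02]
108 318 324 [-69.4  -2.5  26.8] [-69.4   2.5  26.5]
120 310 327 [-59.9  -9.   31.6] [-60.    4.9  32.3]
126 310 327 [-55.1  -9.   31.8] [-55.1   5.   31.4]
132 310 327 [-50.2  -9.   32.1] [-50.2   5.1  31.7]
138 314 324 [-45.4  -5.7  33. ] [-45.2   2.6  30.6]
144 314 324 [-40.6  -5.7  34.6] [-40.6   2.6  34.5]
150 311 327 [-35.6  -8.2  34.1] [-35.9   5.1  35.8]
156 313 324 [-29.8  -6.6  29.8] [-30.    2.7  30.6]
162 313 324 [-24.9  -6.6  31.1] [-25.1   2.7  32.1]
168 313 324 [-19.6  -6.6  30.7] [-19.7   2.8  31. ]
174 313 324 [-14.3  -6.6  30.6] [-14.7   2.8  31.9]
180 313 324 [-9.3 -6.6 31.7] [-9.1  2.9 30.6]
186 313 324 [-3.5 -6.6 29.7] [-4.4  2.9 33.4]
192 313 324 [ 1.6 -6.6 31. ] [ 1.4  3.  31.5]
198 313 324 [ 7.7 -6.7 28.7] [ 6.8  3.  31.8]
204 313 324 [13.1 -6.7 29.2] [12.6  3.1 30.7]
210 314 324 [17.7 -5.7 32.4] [18.1  3.1 31.1]
216 314 324 [23.6 -5.8 31.4] [24.   3.2 30.2]
222 314 324 [29.4 -5.8 31.1] [29.3  3.2 31.3]
228 314 324 [34.9 -5.8 31.5] [35.3  3.2 30.4]
234 314 324 [40.7 -5.8 31.7] [40.9  3.3 31. ]
240 312 326 [45.1 -7.5 35. ] [45.2  5.  34.7]
```

View pics/w5.png

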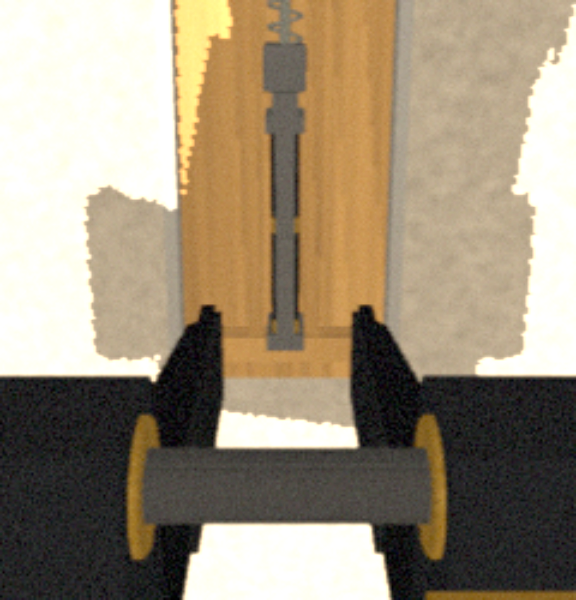

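The strip lies in the channel: top z is 34–35 along its whole length (sensor reads +1), nose at x≈−46 on the follower (follower back ≈12.5 mm) and tail at the end board. Now the lid: I'll push the handle from behind with shut fingers.

```bash
python3 -m inch '[[0,0,0,-32,7.9,0,-1],[0,0,0,-32,7.9,0,-1],[0,0,0,-32,7.8,0,-1],[0,0,0,-31.5,7.8,0,-1],[0,0,0,0,0,-30,-1],[0,0,0,0,0,-20,-1],[0,0,0,0,0,0,-1],[0,0,0,0,0,0,-1]]'; python3 st.py; python3 - <<'E'
from h import *
c=viewer.read_camera("side"); cv2.imwrite("pics/s6.png",cv2.convertScaleAbs(cv2.resize(c["color"][140:240,300:460,::-1],(800,500),interpolation=cv2.INTER_CUBIC),alpha=1.5))
D=disp(cloud(c)); m=(D[...,2]>54)&(D[...,2]<66)&(D[...,0]>-118)&(D[...,0]<-85)&(abs(D[...,1])<35)
q=D[m]; print(q.min(0),q.max(0),np.median(q,0))
E
```

```text
t: 11.8
eef_pos: [429.5, -115.8, 99.0]
tcp_rot: [-3.136, -0.003, 1.337]
ft_force: [0.3, -0.7, 0.1]
opening: 0.006
disp [-131.11   -0.32   99.05] F_disp [ 0.42 -0.61  0.15] tilt 0.33 yaw 90.29 mom [-0.07 -0.03  0.01] 11.8 0.005634219590438175
[-112.40259288  -26.52754459   54.31812501] [-99.43713357  24.42228341  65.27439993] [-107.25867726    6.96589501   62.15921183]
```

View pics/s6.png

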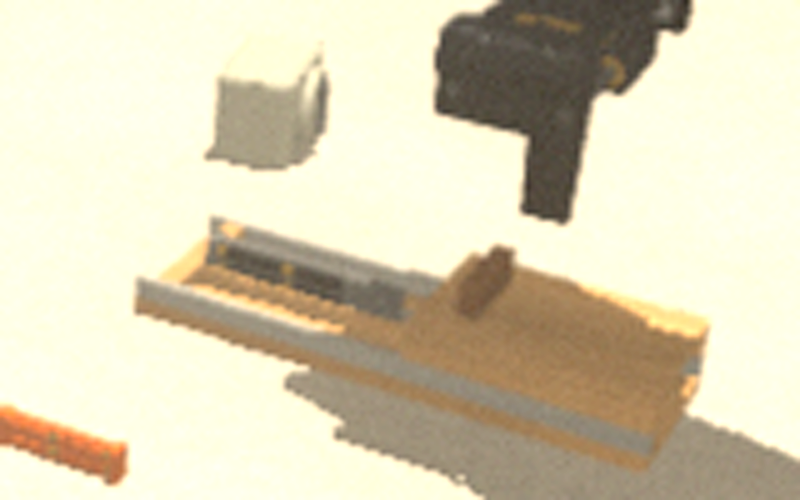

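The strip lies level in the channel from (215,250) to (400,290), and the shut fingers are behind the handle at (490,280). Lowering and pushing.

```bash
python3 -m inch '[[0,0,0,0,0,-30,-1],[0,0,0,0,0,-16,-1],[0,0,0,0,0,0,-1],[0,0,0,4,-1,0,-1],[0,0,0,4,-1,0,-1],[0,0,0,5,-1.2,0,-1],[0,0,0,5,-1.2,0,-1],[0,0,0,5,-1.2,0,-1],[0,0,0,0,0,0,-1]]'; python3 st.py
```

```text
t: 12.75
eef_pos: [453.8, -121.8, 53.7]
tcp_rot: [-3.139, -0.003, 1.337]
ft_force: [-0.7, -0.2, -0.3]
opening: 0.002
disp [-106.17   -0.42   53.71] F_disp [-0.67 -0.33 -0.31] tilt 0.13 yaw 90.29 mom [0.05 0.03 0.  ] 12.75 0.002198881602883051
```

```bash
python3 -m inch '[[0,0,0,9.7,-2.4,0,-1],[0,0,0,9.7,-2.4,0,-1],[0,0,0,9.7,-2.4,0,-1],[0,0,0,9.7,-2.4,0,-1],[0,0,0,9.7,-2.4,0,-1],[0,0,0,9.7,-2.3,0,-1],[0,0,0,9.7,-2.3,0,-1],[0,0,0,9.7,-2.3,0,-1],[0,0,0,9.7,-2.3,0,-1],[0,0,0,9.7,-2.3,0,-1]]'; python3 st.py
```

```text
t: 13.75
eef_pos: [550.6, -145.3, 53.5]
tcp_rot: [-3.138, -0.003, 1.337]
ft_force: [-1.9, -0.0, -0.2]
opening: 0.006
disp [-6.51 -0.31 53.51] F_disp [-1.87 -0.48 -0.16] tilt 0.2 yaw 90.29 mom [-0.2   0.29 -0.01] 13.75 0.0059196621382809666
```

```bash
python3 -m inch '[[0,0,0,8,-2,0,-1],[0,0,0,8,-2,0,-1],[0,0,0,5,-1.2,0,-1],[0,0,0,5,-1.2,0,-1],[0,0,0,3,-0.7,0,-1],[0,0,0,0,0,0,-1],[0,0,0,0,0,0,-1]]'; python3 st.py
```

```text
t: 14.45
eef_pos: [579.0, -152.1, 53.6]
tcp_rot: [-3.139, -0.003, 1.337]
ft_force: [0.1, -0.1, -0.8]
opening: 0.008
disp [22.66 -0.25 53.59] F_disp [ 0.15 -0.04 -0.77] tilt 0.17 yaw 90.29 mom [-0.03 -0.01 -0.03] 14.45 0.007958464571507468
```

```bash
python3 -m inch '[[0,0,0,4,-1,0,-1],[0,0,0,3,-0.7,0,-1],[0,0,0,2,-0.5,0,-1],[0,0,0,0,0,0,-1]]'; python3 st.py;python3 -m inch '[[0,0,0,1,-0.2,0,-1],[0,0,0,1,-0.2,0,-1],[0,0,0,0.5,-0.2,0,-1],[0,0,0,0,0,0,-1]]'; python3 st.py
```

```text
t: 14.85
eef_pos: [587.3, -154.1, 53.4]
tcp_rot: [-3.136, -0.003, 1.337]
ft_force: [-4.6, 1.3, 2.5]
opening: 0.005
disp [31.23 -0.2  53.43] F_disp [-4.74  0.23  2.53] tilt 0.31 yaw 90.29 mom [ 0.   0.8 -0. ] 14.85 0.0048262239620958354
t: 15.25
eef_pos: [587.6, -154.1, 53.3]
tcp_rot: [-3.131, -0.003, 1.337]
ft_force: [-15.1, 2.4, 7.4]
opening: 0.01
disp [31.52 -0.14 53.32] F_disp [-15.29  -1.23   7.41] tilt 0.59 yaw 90.3 mom [-0.24  2.73  0.01] 15.25 0.010462334054162815
```

```bash
python3 -m inch '[[0,0,0,-4,1,0,-1],[0,0,0,-6,1.4,0,-1],[0,0,0,-6,1.4,0,-1],[0,0,0,0,0,40,-1],[0,0,0,0,0,45,-1],[0,0,0,-30,8,40,-1],[0,0,0,-40,10,10,-1],[0,0,0,0,0,0,-1],[0,0,0,0,0,0,-1]]'; python3 st.py; python3 - <<'E'
from h import *
for n in ["wrist","side","scene"]:
    c=viewer.read_camera(n); D=disp(cloud(c))
    if n=="wrist": cv2.imwrite("pics/w7.png",cv2.convertScaleAbs(c["color"][...,::-1],alpha=1.4))
    m=(D[...,2]>39)&(D[...,2]<49)&(abs(D[...,1])<30)&(D[...,0]>-80)&(D[...,0]<100)
    h=(D[...,2]>53)&(D[...,2]<67)&(abs(D[...,1])<30)&(D[...,0]>20)&(D[...,0]<80)
    print(n,"plate x",np.percentile(D[m][:,0],[0.5,99.5]) if m.any() else 0,"handle x",(D[h].min(0).round(1),D[h].max(0).round(1)) if h.any() else 0)
    b=(D[...,2]>3)&(D[...,2]<30)&(abs(D[...,1])<40)&(D[...,0]>50)&(D[...,0]<100)
    print("  base end",np.percentile(D[b][:,0],99) if b.any() else 0)
E
```

```text
t: 16.15
eef_pos: [504.6, -133.2, 188.8]
tcp_rot: [-3.14, -0.003, 1.337]
ft_force: [0.9, -0.2, 0.1]
opening: -0.0
disp [-54.03   0.52 188.81] F_disp [0.91 0.01 0.11] tilt 0.08 yaw 90.28 mom [-0.01  0.05 -0.01] 16.15 -0.000156464670042927
wrist plate x [-56.64955669  20.3824561 ] handle x 0
  base end 0
side plate x [-56.00544712  73.19938379] handle x (array([ 41.4, -22.8,  53.2]), array([54.3, 26.2, 65.1]))
  base end 69.73533013380714
scene plate x [-56.72699032  74.36055289] handle x (array([ 40.9, -23.2,  53.9]), array([58.1, 25. , 66.8]))
  base end 96.37970087117229
```

View pics/w7.png

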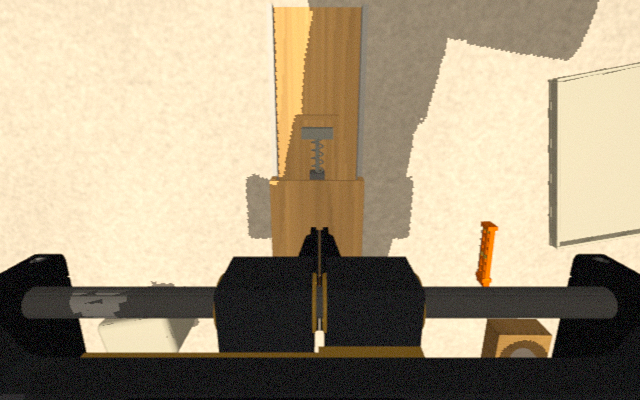

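```bash
python3 -m inch '[[0,0,0,0,0,0,-1],[0,0,0,0,0,0,-1]]'; python3 -c "
from cell import ticket; print(ticket.job_done())"
```

```text
t: 16.5
eef_pos: [505.0, -133.3, 187.4]
tcp_rot: [-3.137, -0.003, 1.337]
ft_force: [0.5, -0.1, -1.2]
opening: 0.004
the job is handed in; nothing more can be done
None
```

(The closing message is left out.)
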